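Open the conservator's ratchet clamp

ROBOT

A 7-joint arm with a two-finger parallel gripper is mounted at the origin on the work surface. World frame = base frame: x ahead of the robot, y to its left, z up, the work surface at z = 0. Lengths are in m, angles in degrees, forces in N, time in s.
With the tool pointing down it reaches from about 0.425 to 0.875 m from the base axis. Payload 4.7 kg.
Tool frame: the origin (TCP) lies between the finger pads; the fingertips stand env.finger_overhang ahead of it and the grasp point (between the pads) lies 5 mm behind it (env.finger_overhang is the distance from the TCP to the fingertips, in m); z points along the fingers, y is the line along which they close (so a half turn about z gives the same grasp; the last joint's range is limited). The gripper opens to 87 mm and grips with 3 to 60 N. Pads are 19 mm wide; open, the fingers measure 117 mm over their backs; the gripper's body (75 mm by 190 mm) begins 51 mm behind the grasp point.
Start: joints at [67.328, 18.392, -4.016, 83.108, 1.295, 78.541, -3.26], TCP at [0.259, -0.596, 0.237] pointing down, gripper open.
Joint ranges: [-163.93, 163.93], [-17.29, 119.83], [-79.2, 71.16], [3.27, 140.29], [-89.18, 269.18], [5.43, 117.66], [-154.24, 154.24]. Speed limits (degrees/s): [147.25, 147.25, 180, 180, 180, 180, 180].

INTERFACE

Orientations are given as [roll, pitch, yaw] about the fixed x, y, z axes, in that order (R = Rz(yaw) Ry(pitch) Rx(roll)).
In Python, from cell import telemetry, eyes, env, models gives the robot as it stands. The module is installed in compiled form; this text tells all that it offers.
- The arm moves only by the tool drive_tool, never from a script. Its arguments are lists of equal length, an entry for each row: "angular": the turn, a rotation vector about the tool's x, y, z in rad, a list of three; "delta_pos": the shift along the tool's x, y, z in cm, a list of three; "gripper": the finger opening in cm, from 0 to 8.7. A call has 1 to 20 rows; each row shifts and turns the commanded pose from where the row before left it, along the tool's axes as they then stand; what a row does not reach is not made up. A row lasts 1/10 s, in which the tool goes at most 50 mm and 8.59 degrees, less where a joint would pass 70% of its speed; a pose out of reach is approached as far as the arm can. A call with a gripper value outside its range is refused whole. The fingers move at their own pace and stop on an object; "squeeze" is the grip in N (left out, the last holds). Time passes only in rows, so rows that do not move let the fingers close. It gives the time, the measured TCP pose, the force, the opening and the grip force at its end, in the units of the state.
- telemetry.get_obs(): the state, without advancing time (a new reading comes with each control period).
- eyes.read_camera(name): name is "side" or "top" or "wrist"; returns a dict with "pixels" (384x512x3 uint8, red, green, blue), "mtx" (3x3 intrinsics, pixels), "origin" and "orientation" of the camera in the world. Camera axes: x right, y down, z forward; pixel columns grow to the right and rows downward; lengths in m; the calibration is good to about 2 mm. A picture is of the moment at which its call begins. There is no depth.
- env.sign_off(): hands the job in; it is judged then, once.
Trained networks look in a picture, given as the dict that the camera call returned (one of the last four; its "shot" number tells which), for a name from the list of things; names that differ only in an ending like _2 or _b are one class to them, and where a whole thing is asked for, a point or a joint stands for the part that bears it (a point fixed in the world has none). Each returns a list of dicts, best first, with "p" (0 to 1); they miss things now and then, are a little off and sometimes report something else, mostly with a low value. They report only what shows in the picture. A call takes as long as a camera call.
- models.search_frame(picture, target): "centre" ([column, row] in pixels, amid what is visible of it).
- models.cut_out(picture, target): "pixels" (384x512 bool, what is visible of it) and "centre" ([column, row] in pixels, amid what is visible of it).
The state is a dict: "time_s": time; "qpos": joint angles; "joint_velocities": joint speeds; "effort": joint torques, N m; "tool_pos": TCP position; "tool_rot": TCP orientation; "force": force on the tool from outside, world axes, zero at the start; "wrist_torque": the same for the moment, N m; "grip_width": finger opening in m; "grasp_force": force on a finger pad.
Only numpy, scipy, OpenCV 4.12 (cv2) and the standard library are available. Lean on these libraries where they do the work, as an engineer would, in place of code of your own. Each camera call takes 0.05 s, during which the arm holds its last target. There are 200 camera calls.

TASK

The bronze axe head in the bench clamp is ready to be taken out later, so open the clamp fully: press the black release paddle on the sliding jaw down with the fingertips and, keeping it down, push the jaw back along its bar, away from the axe head, until it meets the end stop. Then let go so that the paddle springs up again. Do not touch the axe head, and leave everything else where it stands; nothing is to be gripped or lifted.

Things in the scene. Friction and masses are not known exactly. Their poses are not given: they have to be found in the camera images.
- clamp: steel bench clamp bolted down, base 125 x 320 x 10 mm, at a new place and yaw (within 0.45 rad of zero) each time. Origin on the table under it, z up, y along its toothed bar (at local x +35 mm, top 45 mm high). +y is the way the jaw opens: from the fixed jaw (115 mm wide, 60 mm high, local y -156 to -130 mm) to the end stop (62 mm high, local y 121 to 143 mm).
- jaw (a joint): aluminium sliding jaw along the bar: 0 = furthest closed, 0.130 m = fully open against the end stop; grows towards the clamp's +y. Starts between about 0 and 0.045. A ratchet with 6 mm teeth blocks opening unless the release paddle is down (a click or two may slip first); then the jaw slides with about 3 to 5 N and stays where it is left.
- trigger (a joint): angle of the release paddle, hinged on the sliding jaw: 0 = up, ratchet locked; 0.3 rad = fully down (hard stop). It may rest at up to 0.15 when the pawl sits on a tooth. The ratchet is free from about 0.2 on. A spring (3 N when up, 5 N when down, at paddle_top) lifts it when let go.
- paddle_top (a point): press point, mid top of the black release paddle (36 mm wide in the clamp's x, 52 mm long in y) that sticks out of the jaw's hump towards clamp -y, over the bar. Paddle up: it slopes up away from the hump, this point about 75 mm above the table; fully down: it is level and this point 65 to 66 mm above the table, 24 mm from the hump's face. Moves with jaw and paddle.
- hump_face (a point): on the sliding jaw: centre, 85 mm above the table, of the upright face of the hump (aluminium block 36 mm wide in x, 34 mm long in y, 74 to 100 mm high) that looks towards clamp -y; the paddle comes out below it. Pushing this face towards clamp +y opens the jaw.
- axe_head: ancient bronze axe head, 84 x 38 x 27 mm, lying between the jaws on the robot's side of the bar, on a cork strip 13 mm above the table. Origin: centre of its underside. Not to be touched.
- jar: closed amber glass jar with a black lid, 48 mm across, 75 mm tall, loose, standing by; origin at its underside, or inside it where it lies flat; not to be disturbed.
- brush: brush lying flat, 170 mm long, loose, standing by; origin at its underside, or inside it where it lies flat; not to be disturbed.
- dish: shallow white dish, 84 mm across, 16 mm tall, loose, standing by; origin at its underside, or inside it where it lies flat; not to be disturbed.
- cork_block: cork block 50 x 70 x 35 mm, loose, standing by; origin at its underside, or inside it where it lies flat; not to be disturbed.
- spatula: steel spatula lying flat, 190 mm long, loose, standing by; origin at its underside, or inside it where it lies flat; not to be disturbed.
- bronze_plate: flat piece of ancient bronze, 125 x 80 x 11 mm, loose, standing by; origin at its underside, or inside it where it lies flat; not to be disturbed.

How it is judged (in metres and radians):
On the way, in this order (a step that is already met when the one before it is completed fails the run):
1. the release paddle is pressed down (value of joint trigger above 0.21 rad), for 0.1 s.
2. the jaw is pushed back to the end stop (value of joint jaw above 0.123 m), for 0.1 s.
At the end, for the whole second after the job is handed in: the jaw is at rest within 8 mm of fully open (joint over 0.122), the release paddle has sprung up (under 0.19 rad), the axe head is within 6 mm and every bystander within 20 mm of where it began (value of joint jaw above 0.122 m and value of joint trigger below 0.19 rad and velocity of joint jaw below 0.01 m/s and linear speed of axe_head below 0.02 m/s and not (distance of axe_head from where it was at the start of the episode above 0.006 m) and not (distance of jar from where it was at the start of the episode above 0.02 m) and not (distance of brush from where it was at the start of the episode above 0.02 m) and not (distance of dish from where it was at the start of the episode above 0.02 m) and not (distance of cork_block from where it was at the start of the episode above 0.02 m) and not (distance of spatula from where it was at the start of the episode above 0.02 m) and not (distance of bronze_plate from where it was at the start of the episode above 0.02 m)); the robot touches nothing.
It fails at once if the robot touches the axe head (contact force between any of the fingers, the arm and axe_head above 0.5 N).
It fails at once if the axe head is shifted or lifted (distance of axe_head from where it was at the start of the episode above 0.006 m).
It fails at once if a bystander is shifted, knocked over or lifted (distance of any of jar, brush, dish, cork_block, spatula, bronze_plate from where it was at the start of the episode above 0.02 m).
It also fails if it takes over 38 s, if anything falls off the work surface, if the arm or the gripper's body presses on something with over 40 N, if the wrist force passes 120 N, or if a joint passes its speed limit or range.

## Working session

There is one attempt and no reset: what is moved stays moved. The work goes in short steps, Python scripts to look and compute and a tool call to move; the robot and the scene stay as the last step left them, time stands still between calls to the robot, and variables do not carry over. Pictures are saved under pics/ and viewed, at most 10 in all, crops included, and the job is handed in when it is done.

Besides the shell and the picture viewer there is one more tool, called after "Request:" in YAML: its name, and indented under it one key for each argument. drive_tool: Moves the arm, as the interface text tells. Its arguments: {"type":"object","properties":{"angular":{"type":"array","items":{"type":"array","items":{"type":"number"}}},"delta_pos":{"type":"array","items":{"type":"array","items":{"type":"number"}}},"gripper":{"type":"array","items":{"type":"number"}},"squeeze":{"type":"number"}},"required":["angular","delta_pos","gripper"]}

```bash
mkdir -p pics
cat > h.py <<'E'
import numpy as np, cv2
from cell import telemetry, eyes, env, models
from scipy.spatial.transform import Rotation as R
def camR(c):
    o=np.array(c["orientation"],float)
    return o if o.shape==(3,3) else R.from_euler('xyz',o,degrees=True).as_matrix()
def ray(c,px):
    d=camR(c)@np.linalg.inv(np.array(c["mtx"]))@np.array([px[0],px[1],1.]);return np.array(c["origin"],float),d/np.linalg.norm(d)
def atz(c,px,z):
    o,d=ray(c,px);return o+d*(z-o[2])/d[2]
def tri(*rs):
    A=0;b=0
    for o,d in rs:
        P=np.eye(3)-np.outer(d,d);A=A+P;b=b+P@o
    x=np.linalg.solve(A,b);return x,[np.linalg.norm((np.eye(3)-np.outer(d,d))@(x-o)) for o,d in rs]
def save(c,n): cv2.imwrite(f'pics/{n}.png',np.ascontiguousarray(c["pixels"][:,:,::-1]))
E
python3 - <<'E'
from h import *
s=telemetry.get_obs();print({k:s[k] for k in('time_s','tool_pos','tool_rot','force','grip_width')},env.finger_overhang)
C={n:eyes.read_camera(n) for n in('top','side')}
for n,c in C.items():
    save(c,n+'0');print(n,c['origin'],c['orientation'],c['mtx'])
for t in 'clamp jaw trigger paddle_top hump_face axe_head jar brush dish cork_block spatula bronze_plate'.split():
    for n,c in C.items():
        r=models.search_frame(c,t)
        print(t,n,[(np.round(q['centre'],1),round(q['p'],2),np.round(atz(c,q['centre'],.075 if 'p' in t[:1] else .03),3)) for q in r[:2]])
cv2.imwrite('pics/both.png',np.vstack([C['top']['pixels'],C['side']['pixels']])[:,:,::-1])
E
```

```text
{'time_s': 0.0, 'tool_pos': array([ 0.2586955 , -0.59571941,  0.23543688]), 'tool_rot': array([-1.79889418e+02,  6.07504209e-03,  2.34796630e+01]), 'force': array([0.36263944, 0.30126725, 0.35158427]), 'grip_width': 0.08696384779930395} 0.014
top [ 0.42113329 -0.02862333  1.27256686] [-173.93859018    0.91456584  -89.66224629] [[369.20537805   0.         258.62780996]
 [  0.         369.20537805 187.17710727]
 [  0.           0.           1.        ]]
side [0.12312578 0.69158386 0.9003846 ] [-134.72837697    1.10912987 -148.75845167] [[446.7664764    0.         262.66900789]
 [  0.         446.7664764  188.4096768 ]
 [  0.           0.           1.        ]]
clamp top [(array([253.7, 185.2]), 0.93, array([0.56 , 0.009, 0.03 ]))]
clamp side [(array([254.8, 212.3]), 0.56, array([0.565, 0.036, 0.03 ])), (array([145.8, 345.2]), 0.22, array([0.564, 0.461, 0.03 ]))]
jaw top [(array([263.8, 179.7]), 0.68, array([ 0.579, -0.025,  0.03 ]))]
jaw side [(array([266.5, 190.6]), 0.85, array([ 0.58 , -0.049,  0.03 ])), (array([336.3, 121.4]), 0.16, array([ 0.547, -0.435,  0.03 ]))]
trigger top [(ar
[... 1192 characters left out ...]
y([0.692, 0.066, 0.03 ])), (array([261.8, 178. ]), 0.49, array([ 0.584, -0.019,  0.03 ]))]
dish side [(array([206.6, 203.5]), 0.92, array([0.694, 0.074, 0.03 ]))]
cork_block top [(array([291.8, 164.2]), 0.64, array([ 0.632, -0.12 ,  0.03 ])), (array([125. , 178.8]), 0.34, array([0.58 , 0.448, 0.03 ]))]
cork_block side [(array([259. , 169.6]), 0.61, array([ 0.643, -0.112,  0.03 ])), (array([294.7, 197.3]), 0.23, array([ 0.501, -0.065,  0.03 ]))]
spatula top [(array([126.1, 179.3]), 0.65, array([0.578, 0.444, 0.03 ]))]
spatula side [(array([145.4, 344.1]), 0.94, array([0.566, 0.46 , 0.03 ]))]
bronze_plate top []
bronze_plate side [(array([334.6, 123.2]), 0.68, array([ 0.548, -0.424,  0.03 ]))]
```

Run:
```python
import cv2
a=cv2.imread('pics/top0.png')[130:240,190:320];b=cv2.imread('pics/side0.png')[140:270,190:330]
cv2.imwrite('pics/c0.png',cv2.resize(a,None,fx=6,fy=5.4,interpolation=3)[:594,:780]);cv2.imwrite('pics/c1.png',cv2.resize(b,None,fx=4.5,fy=4.5,interpolation=3))
```

```text
(no output)
```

View pics/c0.png

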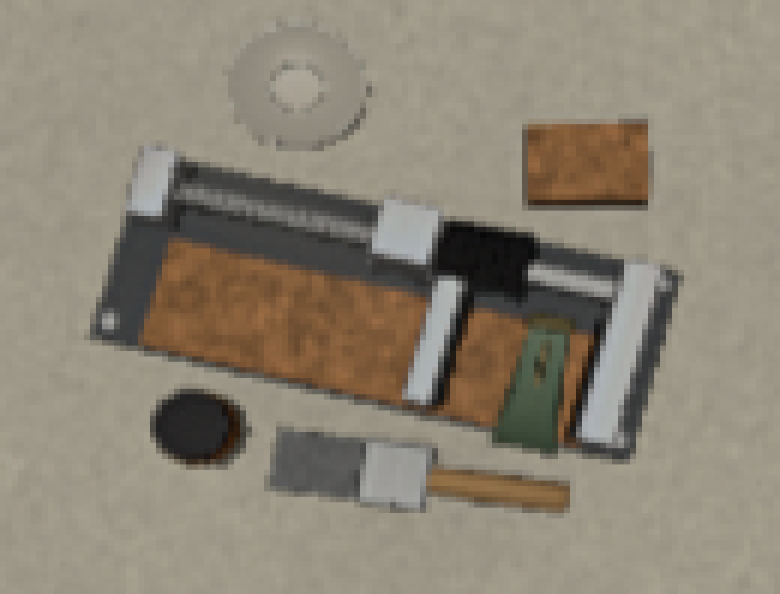

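View pics/c1.png

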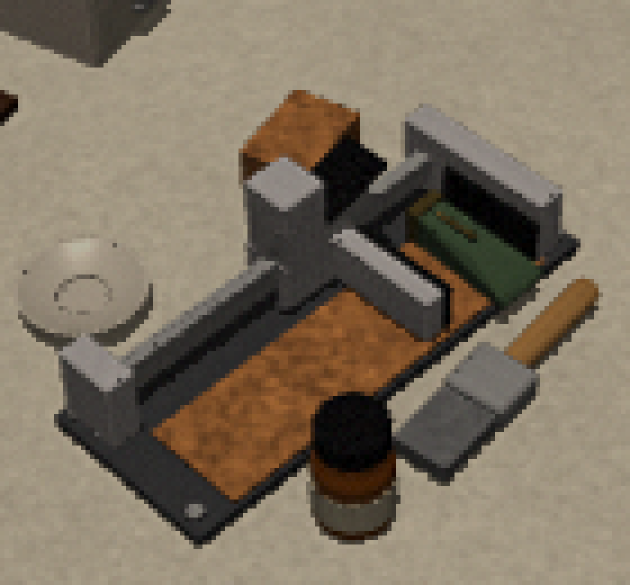

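The pictures show the clamp turned about -14° and its jaw roughly a third open. In the top view the black paddle is near pixel (271,178), the hump top near (257,173) and the end stop near (215,163). The axe head is on the robot's side, well clear of the paddle.

Run:
```python
from h import *
c=eyes.read_camera('top');s=eyes.read_camera('side')
f=lambda u,v:(190+u/6,130+v/5.4)
g=lambda u,v:(190+u/4.5,140+v/4.5)
# base corners at z=.01 : local (+-.0625,+-.16)
loc=np.array([[.0625,.16],[.0625,-.16],[-.0625,.16],[-.0625,-.16]])
W=np.array([atz(c,f(*p),.01)[:2] for p in[(145,147),(682,268),(92,338),(632,460)]])
U,_,V=np.linalg.svd((loc-loc.mean(0)).T@(W-W.mean(0)));Rm=(U@V).T
t=W.mean(0)-Rm@loc.mean(0);print('yaw',np.degrees(np.arctan2(Rm[1,0],Rm[0,0])),'t',t,'res',W-(loc@Rm.T+t))
L=lambda w:np.round(Rm.T@(w[:2]-t),4)
print('hump top top',L(atz(c,f(405,232),.1)),'side',L(atz(s,g(285,180),.1)))
print('hump/-y top edge top',L(atz(c,f(438,240),.1)),'side',L(atz(s,g(305,169),.1)))
print('endstop (exp .035,.132)',L(atz(c,f(153,181),.062)),L(atz(s,g(97,362),.062)))
print('fixed jaw (0,-.143)',L(atz(c,f(620,355),.06)),L(atz(s,g(483,155),.06)))
m=[models.cut_out(x,'trigger') for x in(c,s)]
for x,r in zip((c,s),m):
  print([(q['centre'],q['p'],L(atz(x,q['centre'],.075))) for q in r[:2]])
for y in (.0,):
  print('axes: clamp y',Rm[:,1])
np.savez('cl.npz',R=Rm,t=t)
```

```text
yaw -13.799671860795375 t [0.55906998 0.00685023] res [[ 0.00122639  0.00018138]
 [ 0.00025747  0.0009592 ]
 [-0.0009547  -0.00146885]
 [-0.00052915  0.00032826]]
hump top top [ 0.0343 -0.0041] side [ 0.0356 -0.0042]
hump/-y top edge top [ 0.0339 -0.0224] side [ 0.0338 -0.0187]
endstop (exp .035,.132) [0.0364 0.1413] [0.0353 0.143 ]
fixed jaw (0,-.143) [-0.0051 -0.1348] [-0.0049 -0.132 ]
[([267.5, 178.2], 0.5, array([ 0.0288, -0.0387]))]
[([264.6, 178.5], 0.49, array([ 0.0374, -0.0469]))]
axes: clamp y [0.2385279  0.97113565]
```

Run:
```python
from h import *
d=np.load('cl.npz');w=d['R']@[.0345,-.038]+d['t'];print(w)
o=telemetry.get_obs();T=R.from_euler('xyz',o['tool_rot'],degrees=True)
G=R.from_euler('xyz',[180,0,76.2],degrees=True)
print('delta tool cm',T.inv().apply(np.r_[w,.17]-o['tool_pos'])*100,'rotvec',(T.inv()*G).as_rotvec())
D=np.r_[w,.17]-o['tool_pos'];n=14;rv=(T.inv()*G).as_rotvec()/n
for k in range(3): print(np.round(R.from_rotvec(-rv*k).apply(T.inv().apply(D/n))*100,2))
```

```text
[ 0.5835101  -0.03828213]
delta tool cm [ 51.99842725 -38.24456239   6.65178643] rotvec [ 6.67292448e-05  1.00678513e-04 -9.20154677e-01]
[ 3.71 -2.73  0.48]
[ 3.89 -2.48  0.48]
[ 4.04 -2.22  0.48]
```

Request:
drive_tool:
  angular:
    - [0, 0, 0]
    - [0, 0, 0]
    - [0, 0, 0]
    - [0, 0, 0]
    - [0, 0, 0]
    - [0, 0, 0]
    - [0, 0, 0]
    - [0, 0, 0]
    - [0, 0, 0]
    - [0, 0, 0]
    - [0, 0, 0]
    - [0, 0, 0]
    - [0, 0, 0]
    - [0, 0, 0]
    - [0, 0, 0]
    - [0, 0, 0]
    - [0, 0, 0]
    - [0, 0, 0]
    - [0, 0, 0]
    - [0, 0, 0]
  delta_pos:
    - [2.6, -1.9, 0]
    - [2.6, -1.9, 0]
    - [2.6, -1.9, 0]
    - [2.6, -1.9, 0]
    - [2.6, -1.9, 0]
    - [2.6, -1.9, 0]
    - [2.6, -1.9, 0]
    - [2.6, -1.9, 0]
    - [2.6, -1.9, 0]
    - [2.6, -1.9, 0]
    - [2.6, -1.9, 0]
    - [2.6, -1.9, 0]
    - [2.6, -1.9, 0]
    - [2.6, -1.9, 0]
    - [2.6, -1.9, 0]
    - [2.6, -1.9, 0]
    - [2.6, -1.9, 0]
    - [2.6, -1.9, 0]
    - [2.6, -1.9, 0]
    - [2.6, -1.9, 0]
  gripper: [0, 0, 0, 0, 0, 0, 0, 0, 0, 0, 0, 0, 0, 0, 0, 0, 0, 0, 0, 0]
  squeeze: 10

```text
time_s: 3.5
tool_pos: [0.5851, -0.0394, 0.2367]
tool_rot: [180.0, -0.0, 23.5]
force: [0.5, 0.2, 0.7]
grip_width: 0.0005
grasp_force: 0.0
```

Request:
drive_tool:
  angular:
    - [0, 0, -0.1]
    - [0, 0, -0.1]
    - [0, 0, -0.1]
    - [0, 0, -0.1]
    - [0, 0, -0.1]
    - [0, 0, -0.1]
    - [0, 0, -0.1]
    - [0, 0, -0.1]
    - [0, 0, -0.12]
    - [0, 0, 0]
    - [0, 0, 0]
  delta_pos:
    - [0, 0, 0.7]
    - [0, 0, 0.7]
    - [0, 0, 0.7]
    - [0, 0, 0.7]
    - [0, 0, 0.7]
    - [0, 0, 0.7]
    - [0, 0, 0.7]
    - [0, 0, 0.7]
    - [0, 0, 0.7]
    - [0, 0, 0]
    - [0, 0, 0]
  gripper: [0, 0, 0, 0, 0, 0, 0, 0, 0, 0, 0]

```text
time_s: 4.6
tool_pos: [0.5845, -0.0406, 0.1737]
tool_rot: [-180.0, 0.0, 76.0]
force: [0.1, 0.2, -0.6]
grip_width: 0.0003
grasp_force: 0.0
```

```bash
cat > chk.py <<'E'
from h import *
import sys
d=np.load('cl.npz');o=telemetry.get_obs();T=R.from_euler('xyz',o['tool_rot'],degrees=True)
c=eyes.read_camera('top');s=eyes.read_camera('side');w=eyes.read_camera('wrist')
p=np.array(o['tool_pos']);print('t',o['time_s'],'tcp local',d['R'].T@(p[:2]-d['t']),p[2],'rot',o['tool_rot'],'F',o['force'],'w',o['grip_width'])
a=cv2.resize(s['pixels'][110:260,180:340],(560,525),interpolation=3);b=cv2.resize(w['pixels'],(0,0),fx=.45,fy=.45);b2=cv2.resize(c['pixels'][130:240,190:320],(230,195),interpolation=3)
im=np.zeros((525,800,3),np.uint8);im[:,:560]=a;im[:172,560:790]=b[:172,:230];im[300:495,560:790]=b2
cv2.imwrite(f'pics/{sys.argv[1]}.png',im[:,:,::-1])
E
python3 chk.py p1
```

```text
t 4.6 tcp local [ 0.03601755 -0.03999124] 0.17367217079936811 rot [-1.79997817e+02  2.57102801e-04  7.60226361e+01] F [ 0.08531044  0.17262951 -0.64393047] w 0.0003068041191267211
```

View pics/p1.png

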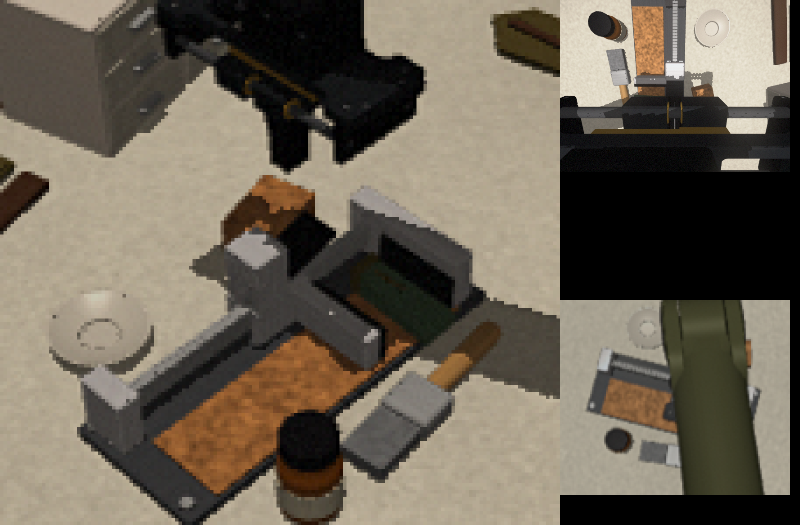

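The closed fingers hang over the paddle. The wrist view shows them lined up with the hump and about 9 mm in front of its face.

Request:
drive_tool:
  angular:
    - [0, 0, 0]
    - [0, 0, 0]
    - [0, 0, 0]
    - [0, 0, 0]
    - [0, 0, 0]
    - [0, 0, 0]
  delta_pos:
    - [0, 0, 2]
    - [0, 0, 2]
    - [0, 0, 2]
    - [0, 0, 1]
    - [0, 0, 0.6]
    - [0, 0, 0]
  gripper: [0, 0, 0, 0, 0, 0]

```text
time_s: 5.35
tool_pos: [0.5844, -0.0405, 0.0973]
tool_rot: [-180.0, 0.0, 76.2]
force: [0.6, -0.2, -0.2]
grip_width: 0.0006
grasp_force: 0.0
```

Request:
drive_tool:
  angular:
    - [0, 0, 0]
    - [0, 0, 0]
    - [0, 0, 0]
    - [0, 0, 0]
    - [0, 0, 0]
    - [0, 0, 0]
  delta_pos:
    - [0, 0, 0.3]
    - [0, 0, 0.3]
    - [0, 0, 0.3]
    - [0, 0, 0.3]
    - [0, 0, 0.3]
    - [0, 0, 0]
  gripper: [0, 0, 0, 0, 0, 0]

```text
time_s: 5.95
tool_pos: [0.5849, -0.0415, 0.0827]
tool_rot: [179.9, 0.1, 76.2]
force: [-0.7, -3.4, 4.6]
grip_width: 0.0004
grasp_force: 2.0
```

Request:
drive_tool:
  angular:
    - [0, 0, 0]
    - [0, 0, 0]
    - [0, 0, 0]
  delta_pos:
    - [0, 0, 0.2]
    - [0, 0, 0.2]
    - [0, 0, 0]
  gripper: [0, 0, 0]

```text
time_s: 6.25
tool_pos: [0.5853, -0.0403, 0.0798]
tool_rot: [179.9, -0.0, 76.2]
force: [-1.2, -2.1, 10.1]
grip_width: 0.0007
grasp_force: 5.2
```

Request:
drive_tool:
  angular:
    - [0, 0, 0]
    - [0, 0, 0]
    - [0, 0, 0]
  delta_pos:
    - [0, 0, 0.2]
    - [0, 0, 0]
    - [0, 0, 0]
  gripper: [0, 0, 0]

```text
time_s: 6.55
tool_pos: [0.5856, -0.0396, 0.0796]
tool_rot: [179.9, -0.0, 76.2]
force: [-6.1, -0.3, 21.1]
grip_width: 0.0002
grasp_force: 10.1
```

The paddle is on its hard stop, with 21 N on the tool. Now I'll push along tool x, which is clamp +y.

Request:
drive_tool:
  angular:
    - [0, 0, 0]
    - [0, 0, 0]
    - [0, 0, 0]
    - [0, 0, 0]
    - [0, 0, 0]
    - [0, 0, 0]
  delta_pos:
    - [0.5, 0, 0]
    - [0.5, 0, 0]
    - [0.5, 0, 0]
    - [0.5, 0, 0]
    - [0.5, 0, 0]
    - [0, 0, 0]
  gripper: [0, 0, 0, 0, 0, 0]

```text
time_s: 7.15
tool_pos: [0.592, -0.0141, 0.0796]
tool_rot: [179.8, -0.1, 76.3]
force: [-4.2, 0.1, 18.5]
grip_width: 0.0003
grasp_force: 9.5
```

```bash
python3 chk.py p2
```

```text
t 7.15 tcp local [ 0.03694788 -0.01245248] 0.07964153142129922 rot [ 1.79830786e+02 -9.10521228e-02  7.62779576e+01] F [-4.16032573  0.0689216  18.53984889] w 0.00028429833977231705
```

View pics/p2.png

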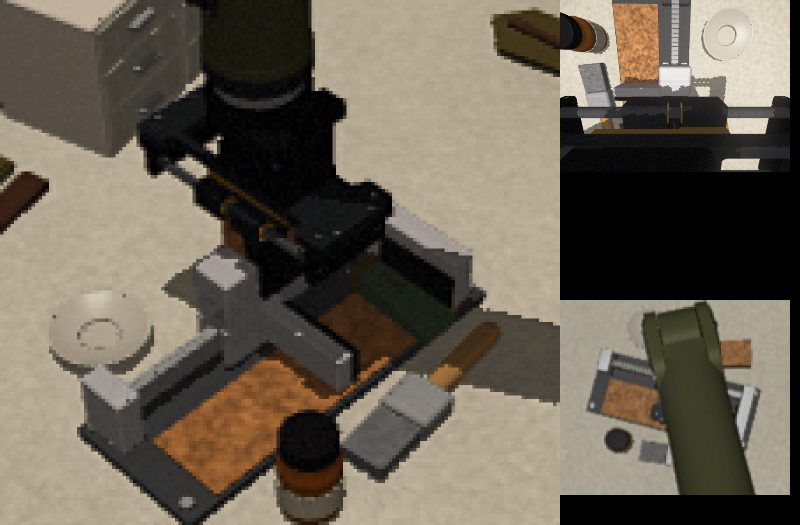

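The hump has moved towards the end stop with the paddle held down. I'll keep pushing.

Request:
drive_tool:
  angular:
    - [0, 0, 0]
    - [0, 0, 0]
    - [0, 0, 0]
    - [0, 0, 0]
    - [0, 0, 0]
    - [0, 0, 0]
    - [0, 0, 0]
    - [0, 0, 0]
    - [0, 0, 0]
    - [0, 0, 0]
    - [0, 0, 0]
    - [0, 0, 0]
    - [0, 0, 0]
    - [0, 0, 0]
    - [0, 0, 0]
    - [0, 0, 0]
    - [0, 0, 0]
  delta_pos:
    - [0.5, 0, 0]
    - [0.5, 0, 0]
    - [0.5, 0, 0]
    - [0.5, 0, 0]
    - [0.5, 0, 0]
    - [0.5, 0, 0]
    - [0.5, 0, 0]
    - [0.5, 0, 0]
    - [0.5, 0, 0]
    - [0.5, 0, 0]
    - [0.5, 0, 0]
    - [0.5, 0, 0]
    - [0.5, 0, 0]
    - [0.5, 0, 0]
    - [0.5, 0, 0]
    - [0.5, 0, 0]
    - [0, 0, 0]
  gripper: [0, 0, 0, 0, 0, 0, 0, 0, 0, 0, 0, 0, 0, 0, 0, 0, 0]

```text
time_s: 9.0
tool_pos: [0.6114, 0.0629, 0.0797]
tool_rot: [179.8, -0.1, 76.2]
force: [-2.5, -1.7, 17.7]
grip_width: 0.0007
grasp_force: 8.7
```

Request:
drive_tool:
  angular:
    - [0, 0, 0]
    - [0, 0, 0]
    - [0, 0, 0]
    - [0, 0, 0]
    - [0, 0, 0]
  delta_pos:
    - [0.4, 0, 0]
    - [0.4, 0, 0]
    - [0.4, 0, 0]
    - [0, 0, 0]
    - [0, 0, 0]
  gripper: [0, 0, 0, 0, 0]

```text
time_s: 9.5
tool_pos: [0.6129, 0.0655, 0.0796]
tool_rot: [179.9, 0.6, 75.9]
force: [-6.8, -14.6, 24.3]
grip_width: 0.0005
grasp_force: 12.1
```

Request:
drive_tool:
  angular:
    - [0, 0, 0]
    - [0, 0, 0]
    - [0, 0, 0]
    - [0, 0, 0]
    - [0, 0, 0]
  delta_pos:
    - [0.4, 0, 0]
    - [0.4, 0, 0]
    - [0.2, 0, 0]
    - [0, 0, 0]
    - [0, 0, 0]
  gripper: [0, 0, 0, 0, 0]

```text
time_s: 10.0
tool_pos: [0.6161, 0.0732, 0.0797]
tool_rot: [179.8, 0.7, 75.8]
force: [-7.9, -17.7, 22.8]
grip_width: 0.0003
grasp_force: 14.9
```

```bash
python3 chk.py p3
```

```text
t 10.0 tcp local [0.03958661 0.07799351] 0.07968905352990634 rot [179.78148861   0.73462783  75.84059095] F [ -7.91108717 -17.70113454  22.83010412] w 0.0002675875301161268
```

View pics/p3.png

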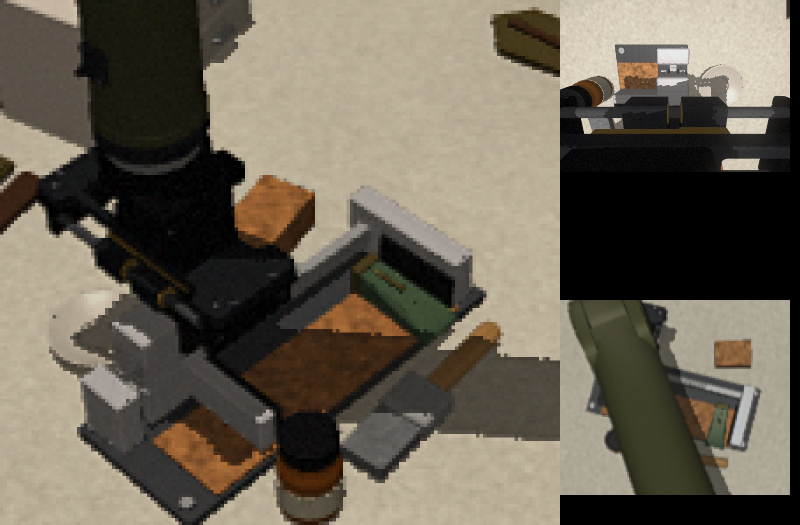

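The jaw is close to the end stop. I'll push a little further and then measure the hump.

Request:
drive_tool:
  angular:
    - [0, 0, 0]
    - [0, 0, 0]
    - [0, 0, 0]
    - [0, 0, 0]
    - [0, 0, 0]
  delta_pos:
    - [0.3, 0, 0]
    - [0.3, 0, 0]
    - [0.2, 0, 0]
    - [0, 0, 0]
    - [0, 0, 0]
  gripper: [0, 0, 0, 0, 0]

```text
time_s: 10.65
tool_pos: [0.6161, 0.0733, 0.0797]
tool_rot: [180.0, 1.4, 75.6]
force: [-15.1, -30.8, 33.3]
grip_width: 0.0007
grasp_force: 26.1
```

```bash
python3 chk.py p4
python3 - <<'E'
import cv2
from h import *
s=eyes.read_camera('side');w=eyes.read_camera('wrist')
a=cv2.resize(s['pixels'][180:260,180:280],(500,400),interpolation=3);b=cv2.resize(w['pixels'][80:240,100:400],(500,200))[:, :300]
im=np.zeros((400,800,3),np.uint8);im[:,:500]=a;im[:200,500:]=b
cv2.imwrite('pics/p4.png',im[:,:,::-1])
E
```

```text
t 10.65 tcp local [0.03958018 0.07809827] 0.07968841869569891 rot [179.96736875   1.39981894  75.58270694] F [-15.13937664 -30.78328098  33.26779235] w 0.0006624722297736588
```

View pics/p4.png

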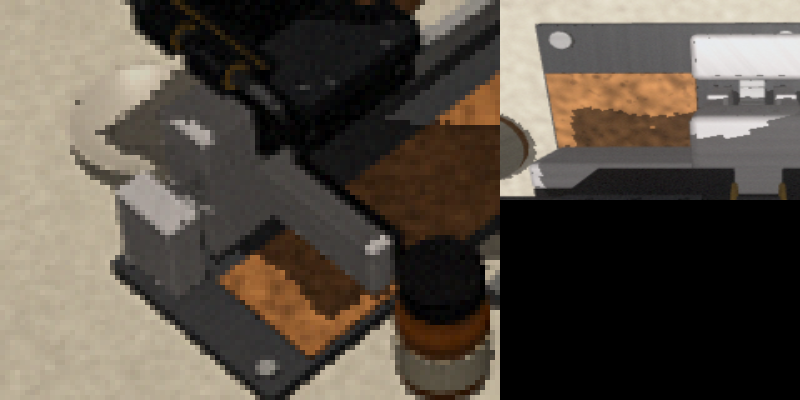

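The TCP has stopped at local y 0.078, and more commanded travel only raised the force to 34 N. The picture shows the jaw's carriage against the end stop, so I'll lift off and back away.

Request:
drive_tool:
  angular:
    - [0, 0, 0]
    - [0, 0, 0]
    - [0, 0, 0]
    - [0, 0, 0]
    - [0, 0, 0]
    - [0, 0, 0]
    - [0, 0, 0]
    - [0, 0, 0]
    - [0, 0, 0]
    - [0, 0, 0]
    - [0, 0, 0]
    - [0, 0, 0]
    - [0, 0, 0]
    - [0, 0, 0]
  delta_pos:
    - [0, 0, -0.5]
    - [0, 0, -0.5]
    - [0, 0, -0.5]
    - [0, 0, -0.5]
    - [0, 0, -0.5]
    - [-0.5, 0, -0.1]
    - [-0.5, 0, -0.1]
    - [-0.5, 0, -0.1]
    - [-0.5, 0, -0.3]
    - [0, 0, -2]
    - [0, 0, -3]
    - [0, 0, -3]
    - [0, 0, -3]
    - [0, 0, 0]
  gripper: [0, 0, 0, 0, 0, 0, 0, 0, 0, 0, 0, 0, 0, 0]

```text
time_s: 12.3
tool_pos: [0.6146, 0.074, 0.2233]
tool_rot: [179.5, -0.3, 76.3]
force: [1.3, 0.4, -0.1]
grip_width: 0.0005
grasp_force: 0.0
```

Request:
drive_tool:
  angular:
    - [0, 0, 0]
    - [0, 0, 0]
    - [0, 0, 0]
    - [0, 0, 0]
    - [0, 0, 0]
    - [0, 0, 0]
    - [0, 0, 0]
    - [0, 0, 0]
    - [0, 0, 0]
    - [0, 0, 0]
  delta_pos:
    - [-3, 0, -1]
    - [-3, 0, -1]
    - [-3, 0, 0]
    - [-3, 0, 0]
    - [-3, 0, 0]
    - [-3, 0, 0]
    - [-3, 0, 0]
    - [-3, 0, 0]
    - [0, 0, 0]
    - [0, 0, 0]
  gripper: [0, 0, 0, 0, 0, 0, 0, 0, 0, 0]

```text
time_s: 13.3
tool_pos: [0.5548, -0.1613, 0.2373]
tool_rot: [180.0, -0.1, 76.2]
force: [0.6, 0.1, -0.3]
grip_width: 0.0008
grasp_force: 0.0
```

Run:
```python
from h import *
c=eyes.read_camera('top');s=eyes.read_camera('side');print(telemetry.get_obs()['force'],telemetry.get_obs()['time_s'])
a=cv2.resize(s['pixels'][170:270,180:290],(440,400),interpolation=3);b=cv2.resize(c['pixels'][140:220,195:267],(360,400),interpolation=3)
cv2.imwrite('pics/p5.png',np.hstack([a,b])[:,:,::-1])
```

```text
[ 0.48289836 -0.3842946   0.14450107] 13.4
```

View pics/p5.png

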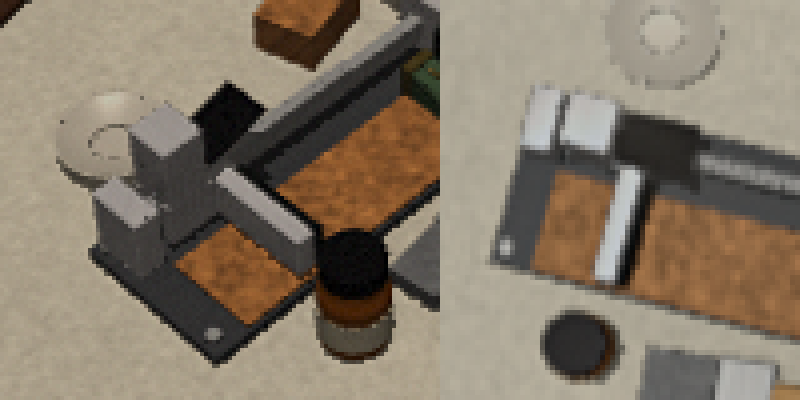

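Run:
```python
from h import *
d=np.load('cl.npz');c=eyes.read_camera('top');s=eyes.read_camera('side')
L=lambda w:np.round(d['R'].T@(w[:2]-d['t']),4)
print('hump top',L(atz(c,(195+150/5,140+122/5),.1)),L(atz(s,(180+166/4,170+131/4),.1)))
print('stop top',L(atz(c,(195+103/5,140+118/5),.062)),L(atz(s,(180+128/4,170+202/4),.062)))
# bar-side fixed jaw/clamp unaffected
```

```text
hump top [0.0359 0.1043] [0.0338 0.1071]
stop top [0.0362 0.1409] [0.0344 0.1424]
```

Run:
```python
from h import *
a=cv2.imread('pics/p4.png')[0:200,660:800];b=cv2.resize(a,(420,600),interpolation=3)
s=eyes.read_camera('side')['pixels'][185:245,195:255][:,:,::-1]
cv2.imwrite('pics/p6.png',np.hstack([b[:380],cv2.resize(s,(380,380),interpolation=3)]))
```

```text
(no output)
```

View pics/p6.png

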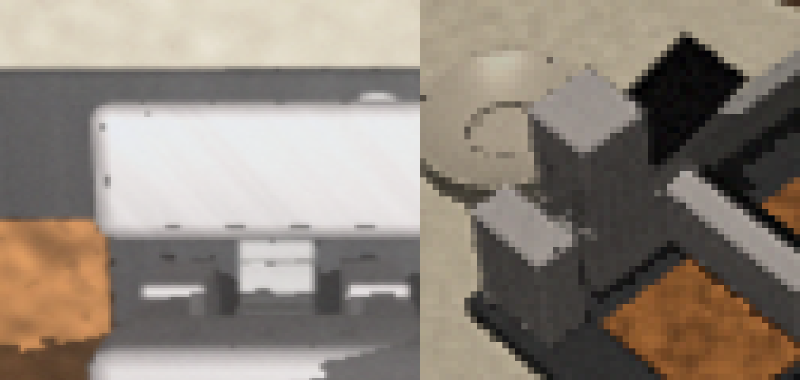

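The hump centre is at local y 0.105, where the push ended, so the jaw has not slid back. The paddle is up and the robot is touching nothing.

```bash
python3 -c "
from cell import env
print(env.sign_off())"
```

```text
the job is handed in; nothing more can be done
None
```

I pressed the paddle down to its hard stop and pushed the jaw back until it stopped firmly (TCP unmoved as force rose to 34 N), then let the paddle spring up; the job is handed in (no verdict returned). The pictures suggest about 8 mm between hump and end stop, which I took to be the longer carriage meeting the stop first, though I never saw that contact clearly.

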